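Unhook the serving board and stand it in the draining rack

ROBOT

A 6-joint arm with a two-finger parallel gripper is mounted at the origin on a cart in front of the work surface, level with it; the furniture and walls round the work are solid. World frame = base frame: x ahead of the robot, y to its left, z up, the work surface at z = 0. Lengths are in m, angles in rad, forces in N, time in s.
With the tool pointing down it reaches from about 0.35 to 0.975 m from the base axis. Payload 4.9 kg.
Tool frame: the origin (TCP) lies at the very end of the fingers, on their centre line; the grasp point (between the pads) lies 19 mm behind it (manip.grasp_offset is the distance from the TCP to the grasp point, in m); z points along the fingers, y is the line along which they close (so a half turn about z gives the same grasp; the last joint's range is limited). The gripper opens to 85 mm and grips with 20 to 120 N. Pads are 22 mm wide; open, the fingers measure 114 mm over their backs; the gripper's body (76 mm by 85 mm) begins 54 mm behind the grasp point. The pads swing forward as they close: fully open they stand 13 mm farther back than shut.
Start: joints at [1.106, 0.053, 1.613, -0, 1.476, -0.119], TCP at [0.212, 0.588, 0.231] pointing down, gripper open.
Joint ranges: [-3.01, 3.01], [-1.01, 2.22], [0.06, 2.58], [-1.02, 4.17], [0.09, 2.62], [-3.14, 3.14]. Speed limits (rad/s): [2.57, 2.57, 3.14, 3.14, 3.14, 3.14].

INTERFACE

Orientations are given as a unit quaternion [w, x, y, z].
In Python, from plant import manip, eyes, job_done, models gives the robot as it stands.
- The arm moves only by the tool servo_tool, never from a script. Its argument "motion" is one flat list of numbers, 5 for each row, row after row: the opening, from -1 (shut) to 1 (fully open), then the shift along the tool's x, y, z normalised to -1 to 1, where 1 is 120 mm, then the turn about the tool's z normalised to -1 to 1, where 1 is 45 degrees. A call has 1 to 5 rows; each row is the pose to reach, as a shift and turn from the pose commanded when the call began, along the tool's axes at that moment; what a row does not reach only later rows make up. A row lasts 1/8 s, in which the tool goes at most 62.5 mm and 10.7 degrees, less where a joint would pass 70% of its speed; a pose out of reach is approached as far as the arm can. A call with a number of a shift or a turn outside -1 to 1 is refused whole. A call with a gripper value outside its range is refused whole. The fingers move at their own pace and stop on an object; the grip force is fixed at half the most. Time passes only in rows, so rows that repeat a pose let the fingers close. It gives the time, the measured TCP pose, the force, the opening and the grip force at its end, in the units of the state.
- manip.state(): the state, without advancing time (a new reading comes with each control period).
- eyes.grab_frame(name): name is "side" or "top" or "wrist"; returns (picture, depth): 384x512x3 uint8, red, green, blue; 384x512 float32, m along the optical axis (not along the pixel's ray), 0 where there is no reading.
- eyes.camera_params(name): a dict with "fov_y" (degrees; the focal length in pixels is half the picture's height over the tangent of half this angle, whatever the lens; pixels are square), "cx", "cy" (the principal point, pixels), "D" ([k1, k2, p1, p2, k3] as OpenCV has them; the pictures are not rectified), "pose" (4x4, takes a point from camera to world coordinates); the wrist camera has in their place "T_tool_cam" (4x4, takes a point from camera to tool coordinates, whose origin is the TCP and whose axes are the flange's). Camera axes: x right, y up, looking along -z (the intrinsics and any distortion apply to the point x, -y, -z); pixel columns grow to the right and rows downward; lengths in m; the calibration is good to about 2 mm. A picture is of the moment at which its call begins: read the wrist's pose just before it. camera_params takes no time and is no camera call.
- job_done(): hands the job in; it is judged then, once.
Trained networks look in the newest picture that a camera, given by its name, has taken for a name from the list of things; names that differ only in an ending like _2 or _b are one class to them, and where a whole thing is asked for, a point or a joint stands for the part that bears it (a point fixed in the world has none). Each returns a list of dicts, best first, with "p" (0 to 1); they miss things now and then, are a little off and sometimes report something else, mostly with a low value. They report only what shows in the picture. A call takes as long as a camera call.
- models.regions_of(camera, label): "mask" (384x512 bool, what is visible of it) and "pixel" ([column, row] in pixels, amid what is visible of it).
The state is a dict: "time": time; "joint_pos": joint angles; "joint_vel": joint speeds; "joint_efforts": joint torques, N m; "tool_pos": TCP position; "tool_rot": TCP orientation; "contact_force": force on the tool from outside, world axes, zero at the start; "ft_torque": the same for the moment, N m; "gripper_width": opening from 0.0 (shut) to 1.0 (fully open); "grasp_force": force on a finger pad.
Only numpy, scipy, OpenCV 4.12 (cv2) and the standard library are available. Lean on these libraries where they do the work, as an engineer would, in place of code of your own. Each camera call takes 0.05 s, during which the arm holds its last target. There are 200 camera calls.

TASK

The serving board hangs on the wooden stand by two hidden keyhole slots in its back. Push it gently to the right along the stand until it has dropped and then come to a hard stop at the wide ends of the slots; from there raise it and bring it back left, about 7 mm each, and draw it off the studs. Then stand it upright, gently and the same way up, between the two wire arches of the draining rack, about centred, and let go; do not force the board against stand or rack, do not let it fall over, and leave the other things where they are.

Things in the scene. Friction and masses are not known exactly. Their poses are not given: they have to be found in the camera images.
- board_mid (a point): Wooden serving board, hung upright with its back against the stand's panel; 200 mm wide, 150 mm high, 20 mm thick, 0.26 to 0.44 kg, loose. The point is its centre (half-way in height, width and thickness). x points through the thickness to its back, y along its width to the left seen from the front, z up. The fingers can pinch its upper edge or push its end edges.
- board: The same board, its origin at the middle of its lower edge, 75 mm below the centre. It has to slide to the right (its -y, against some 1 to 5 N of friction), 20 to 66 mm to a hard stop, not known beforehand and to be felt. Before that, about 15 mm short of the stop, it drops some 6 mm as the studs enter the wide ends of its slots; from there on it still slides freely to the stop.
- slots (a point): Point on the board's back, mid-width, at the height of its two level keyhole slots (22 mm above the centre), unseen. Each slot's wide end (22 mm) is at its left (+y) end, the narrow part runs right. At the hard stop the stud heads still catch behind the slots' rims: raise the board 7 mm and bring it 7 mm back to the left (both within 3 mm), then draw it straight off the panel, 13 mm or more.
- stand: Wooden stand, fixed. Origin on the table, in the plane of the panel's front face, mid-width; x points into the panel (the board hangs on the -x side), y left, z up. Panel 136 mm wide, 16 thick, 157 high: the board's top edge (at 197 mm) stands 40 mm above it. Foot 16 mm high, 160 wide, from x = -40 to 90 mm.
- stud_line (a point): Point on the panel's front face, mid-width, 145 mm above the table, at the height of two steel studs 8 mm thick with 16 mm heads, hidden by the board. They are 90 mm apart; the pair may sit up to 16 mm left or right of this point.
- rack: Draining rack, fixed: a wooden foot 110 x 150 mm, 14 mm high, with two upright steel-wire arches. Origin on the table below the middle of the slot. The arches stand at x = -19 and +19 mm, are 8 mm thick, 118 mm wide along y and 94 mm high; the slot between them is 30 mm wide and runs along y; z is up. The board stands in it on its lower edge, its width along y.
- salt_shaker_mid (a point): Salt shaker, glass with a metal top, 44 mm across, 90 mm high, standing loose on the table, to be left alone. The point is its centre, half-way up.
- tomato_mid (a point): Tomato, 65 mm across, standing loose on the table, to be left alone. The point is its centre, half-way up.
- jar_mid (a point): Spice jar with a round screw cap, 45 mm across, 100 mm high, standing loose on the table, to be left alone. The point is its centre, half-way up.
- mug_mid (a point): White mug, 82 mm across, 112 mm with its handle, 94 mm high, standing loose on the table, to be left alone. The point is its centre, half-way up.

How it is judged:
On the way, in this order (a step that is already met when the one before it is completed fails the run):
1. the board has been slid at least 11 mm along the stand, its back still at the panel (distance of board_mid from where it was at the start of the episode above 0.011 m and x of board_mid in the frame of stand between -0.02 and 0 m), for 0.1 s.
2. the board is off the studs, its centre 40 mm or more in front of the panel (x of board_mid in the frame of stand below -0.04 m and angle between board_mid's own z axis and vertical below 0.35 rad), for 0.1 s.
At the end, for the whole second after the job is handed in: The board stands on the rack's foot between the two arches, the same way up as it hung, within 0.2 rad of upright and 20 mm of the slot's middle, centred along the arches within 40 mm, at rest and let go (x of board_mid in the frame of rack between -0.02 and 0.02 m and y of board_mid in the frame of rack between -0.04 and 0.04 m and z of board_mid in the frame of rack between 0.08 and 0.097 m and angle between board_mid's own z axis and vertical below 0.2 rad and angle between the x axis of board_mid and the x axis of rack, either way round below 0.2 rad and linear speed of board below 0.02 m/s and contact force between board and the fingers below 0.1 N); the robot touches nothing.
It fails at once if the board is forced against the stand (over 40 N) (contact force between board and stand above 40 N).
It fails at once if the board is dropped or rammed onto the rack (over 40 N) (contact force between board and rack above 40 N).
It fails at once if the board falls over (angle between board_mid's own z axis and vertical above 0.8 rad).
It fails at once if the salt shaker, tomato, spice jar or mug is moved by more than 30 mm (distance of any of salt_shaker_mid, tomato_mid, jar_mid, mug_mid from where it was at the start of the episode above 0.03 m).
It also fails if it takes over 64 s, if anything falls off the work surface, if the arm or the gripper's body presses on something with over 40 N, if the wrist force passes 120 N, or if a joint passes its speed limit or range.

## Working session

There is one attempt and no reset: what is moved stays moved. The work goes in short steps, Python scripts to look and compute and a tool call to move; the robot and the scene stay as the last step left them, time stands still between calls to the robot, and variables do not carry over. Pictures are saved under pics/ and viewed, at most 10 in all, crops included, and the job is handed in when it is done.

Besides the shell and the picture viewer there is one more tool, called as name(argument=value, ...) on one line, values as JSON. servo_tool: Moves the arm, as the interface text tells. Its arguments: {"type":"object","properties":{"motion":{"type":"array","items":{"type":"number","minimum":-1,"maximum":1}}},"required":["motion"]}

```bash
mkdir -p pics; cat > h.py <<'E'
import numpy as np, cv2
from plant import manip, eyes, job_done, models
from scipy.spatial.transform import Rotation as R
def toolT():
    s=manip.state(); q=s['tool_rot']; T=np.eye(4)
    T[:3,:3]=R.from_quat([q[1],q[2],q[3],q[0]]).as_matrix(); T[:3,3]=s['tool_pos']; return T
def grab(n):
    T=toolT(); im,d=eyes.grab_frame(n); c=eyes.camera_params(n)
    P=T@np.array(c['T_tool_cam']) if n=='wrist' else np.array(c['pose'])
    return im,d,c,P
def pts(uv,z,c,P):
    f=192/np.tan(np.radians(c['fov_y'])/2); K=np.array([[f,0,c['cx']],[0,f,c['cy']],[0,0,1]])
    n=cv2.undistortPoints(np.asarray(uv,np.float64).reshape(-1,1,2),K,np.array(c['D'],float)).reshape(-1,2)
    z=np.asarray(z); X=np.c_[n[:,0]*z,-n[:,1]*z,-z,np.ones(len(z))]
    return (X@P.T)[:,:3]
def cloud(d,c,P,mask=None):
    m=d>0
    if mask is not None: m&=mask
    v,u=np.nonzero(m); return pts(np.c_[u,v],d[v,u],c,P)
E
python3 - <<'E'
from h import *
print(manip.state(), manip.grasp_offset)
ims=[]
for n in('side','top'):
    im,d,c,P=grab(n); ims.append(im); np.savez('/tmp/%s.npz'%n,im=im,d=d,P=P)
    print(n,P.round(3).tolist(),c['fov_y'],c['D'])
    for l in('board','stand','rack','salt_shaker_mid','tomato_mid','jar_mid','mug_mid'):
        for r in models.regions_of(n,l)[:2]:
            p=cloud(d,c,P,r['mask'])
            if len(p): print(n,l,round(r['p'],2),np.round(r['pixel']),len(p),'med',np.median(p,0).round(3),'lo',np.percentile(p,2,0).round(3),'hi',np.percentile(p,98,0).round(3))
cv2.imwrite('pics/a.png',cv2.resize(np.vstack(ims)[:,:,::-1],None,fx=.78,fy=.78))
E
```

```text
{'time': 0.0, 'joint_pos': array([ 1.10603206e+00,  5.33574457e-02,  1.61430568e+00,  5.68390492e-06,
        1.47600572e+00, -1.18986952e-01]), 'joint_vel': array([-0.00181197,  0.00020338,  0.00025288, -0.00064025, -0.00130109,
        0.00027199]), 'joint_efforts': array([-1.68948980e-03, -3.93681836e+01, -3.70169806e+01, -2.70224782e-04,
        7.05260580e-03, -9.00549821e-06]), 'tool_pos': array([0.21153634, 0.5874444 , 0.23005568]), 'tool_rot': array([-3.01420635e-04,  1.72028829e-01,  9.85091369e-01, -9.93377506e-04]), 'contact_force': array([-0.97468924, -1.00928779, -0.08636194]), 'ft_torque': array([ 0.03498111, -0.04635462,  0.00747316]), 'grasp_force': 0.0, 'gripper_width': 1.0033522522128728} 0.0187
side [[-0.941, 0.114, -0.319, 0.306], [-0.338, -0.348, 0.874, 0.716], [-0.011, 0.931, 0.366, 0.441], [0.0, 0.0, 0.0, 1.0]] 54.85739966652018 [0.01024404 0.         0.         0.         0.        ]
side board 0.82 [269. 172.] 2223 med [ 0.572 -0.146  0.132] lo [ 0.554 -0.273  0.051] hi [ 0.599 -0.08   0.199]
side stand 0.64 [260. 211.] 1057 med [ 0.59  -0.155  0.018] lo [ 0.
[... 1076 characters left out ...]
 lo [ 0.552 -0.274  0.054] hi [ 0.591 -0.086  0.199]
top stand 0.97 [319. 177.] 1623 med [ 0.603 -0.197  0.016] lo [ 0.537 -0.276  0.   ] hi [ 0.677 -0.12   0.158]
top rack 0.87 [180. 226.] 2341 med [0.487 0.165 0.014] lo [0.432 0.096 0.008] hi [0.545 0.242 0.094]
top salt_shaker_mid 0.57 [235. 261.] 249 med [0.399 0.012 0.081] lo [ 0.379 -0.004 -0.002] hi [0.42  0.034 0.09 ]
top tomato_mid 0.92 [356. 268.] 535 med [ 0.396 -0.294  0.047] lo [ 0.368 -0.326 -0.   ] hi [ 0.426 -0.269  0.055]
top jar_mid 0.96 [230. 129.] 436 med [0.738 0.035 0.094] lo [0.729 0.015 0.009] hi [0.768 0.057 0.103]
top mug_mid 0.64 [157. 147.] 1064 med [0.706 0.233 0.05 ] lo [0.65  0.189 0.004] hi [0.738 0.266 0.094]
```

View pics/a.png

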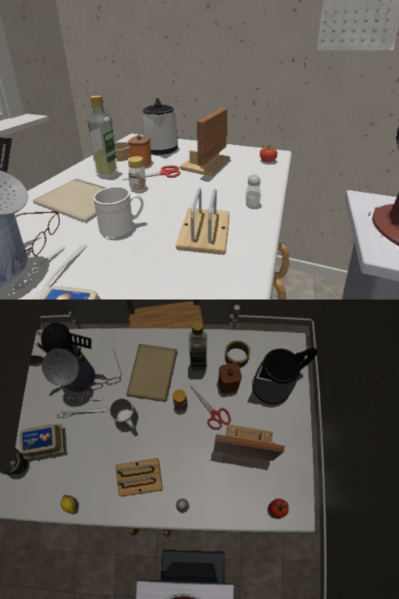

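The side and top views show the board on its stand at about (0.57, -0.18), facing the robot, and the rack at about (0.49, 0.17). The shaker, tomato, jar and mug are all clear of the path between them. Next I fit the exact poses.

```bash
python3 - <<'E'
from h import *
for n in('side','top'):
    c=eyes.camera_params(n); z=np.load('/tmp/%s.npz'%n); p=cloud(z['d'],c,z['P'])
    def sel(lo,hi): return p[np.all((p>lo)&(p<hi),1)]
    def rect(q,nm):
        (cx,cy),wh,a=cv2.minAreaRect(q[:,:2].astype(np.float32)*1000); print(n,nm,len(q),np.round([cx,cy,*wh,a],1))
    b=sel([.5,-.32,.19],[.65,-.03,.21]); rect(b,'board top'); print(b[:,2].mean(), b[:,1].min(),b[:,1].max())
    f=sel([.5,-.32,.07],[.6,-.03,.18]); 
    for q,nm in((b,'top'),(f,'face')):
        if len(q)>20:
            k=np.polyfit(q[:,1],q[:,0],1); print(nm,'x=%.4f*y+%.4f'%tuple(k),'std',np.std(q[:,0]-np.polyval(k,q[:,1])),len(q))
    r=sel([.40,.06,.010],[.58,.28,.018]); rect(r,'foot')
    w=sel([.40,.06,.06],[.58,.28,.10]); rect(w,'arches')
    _,lab,cen=cv2.kmeans(w[:,:1].astype(np.float32),2,None,(3,50,1e-5),5,0)
    for i in(0,1):
        q=w[lab[:,0]==i]; k=np.polyfit(q[:,1],q[:,0],1); print('arch x=%.3f*y+%.4f'%tuple(k),len(q),q.mean(0).round(4),q[:,1].min().round(3),q[:,1].max().round(3),'x at .17',np.polyval(k,.17).round(4))
    s=sel([.56,-.32,.150],[.65,-.03,.162]); rect(s,'panel top')
    k=sel([.5,-.32,.010],[.75,-.03,.02]); rect(k,'stand foot')
E
```

```text
side board top 275 [ 575.5 -178.4  199.5   21.6   81.7]
0.1964020353887461 -0.27720630121868883 -0.07956445369859033
top x=0.1484*y+0.5991 std 0.006661546946657499 275
face x=0.1787*y+0.5991 std 0.004249129763194387 1517
side foot 2600 [490.4 170.3 110.9 153.4  11.2]
side arches 486 [490.2 171.5  45.8 118.2  10.7]
arch x=-0.175*y+0.5005 236 [0.4677 0.1873 0.0859] 0.109 0.225 x at .17 0.4707
arch x=-0.181*y+0.5399 250 [0.5053 0.191  0.0852] 0.12 0.233 x at .17 0.5091
side panel top 142 [ 576.8 -156.   155.5   20.8   80.1]
side stand foot 758 [ 616.5 -148.1  273.8  134.9   39.1]
top board top 838 [ 574.5 -181.   200.    21.6   81.8]
0.1956481554117258 -0.28148218047657086 -0.08160412033684761
top x=0.1400*y+0.5993 std 0.006187757409022241 838
face x=0.1089*y+0.5877 std 0.009801883437852661 918
top foot 1838 [488.9 169.7 110.8 150.3  10.9]
top arches 320 [488.9 169.7  47.1 118.2  11.1]
arch x=-0.197*y+0.5414 158 [0.5079 0.17   0.0895] 0.116 0.23 x at .17 0.5079
arch x=-0.199*y+0.5028 162 [0.4704 0.1628 0.0896] 0.108 0.224 x at .17 0.469
top panel top 198 [ 583.8 -170.6  177.3   37.5   82. ]
top stand foot 1295 [ 638.6 -161.7  239.   182.1   81.6]
```

servo_tool(motion=[-1, -0.2, -0.17, 0, 0.18, -1, -0.4, -0.33, 0, 0.36, -1, -0.6, -0.5, 0, 0.54, -1, -0.8, -0.67, 0, 0.72, -1, -1, -0.83, 0, 0.89])

```text
time: 1.42
tool_pos: [0.2914, 0.4527, 0.2314]
tool_rot: [0.0, 0.501, 0.866, 0.0]
contact_force: [0.8, 0.3, -0.2]
gripper_width: 0.003
grasp_force: 0.0
```

servo_tool(motion=[-1, -0.25, 0, 0, 0.2, -1, -0.5, 0, 0, 0.4, -1, -0.75, 0, 0, 0.6, -1, -1, 0, 0, 0.8, -1, -1, 0, 0, 0.853])

```text
time: 2.05
tool_pos: [0.3521, 0.3485, 0.2315]
tool_rot: [0.0, 0.758, 0.653, 0.0]
contact_force: [0.3, 0.7, -0.2]
gripper_width: -0.001
grasp_force: 0.0
```

servo_tool(motion=[-1, -0.33, 0.27, 0, 0, -1, -0.66, 0.53, 0, 0, -1, -0.99, 0.8, 0, 0])

```text
time: 2.42
tool_pos: [0.4297, 0.2173, 0.2316]
tool_rot: [0.0, 0.756, 0.655, 0.0]
contact_force: [1.0, 0.3, 0.6]
gripper_width: -0.002
grasp_force: 0.0
```

servo_tool(motion=[-1, -0.33, 0.27, 0, 0, -1, -0.66, 0.53, 0, 0, -1, -0.99, 0.8, 0, 0])

```text
time: 2.8
tool_pos: [0.5079, 0.0856, 0.2317]
tool_rot: [0.0, 0.756, 0.654, 0.0]
contact_force: [0.8, -0.6, -0.2]
gripper_width: 0.001
grasp_force: 0.0
```

servo_tool(motion=[-1, -0.33, 0.27, 0, 0, -1, -0.66, 0.53, 0, 0, -1, -0.9, 0.8, 0, 0, -1, -0.9, 0.8, 0, 0])

```text
time: 3.3
tool_pos: [0.5877, -0.0357, 0.2311]
tool_rot: [-0.0, 0.757, 0.653, -0.0]
contact_force: [-0.5, 0.7, 0.8]
gripper_width: 0.0
grasp_force: 0.0
```

servo_tool(motion=[-1, 0, 0, 0.3, 0, -1, 0, 0, 0.6, 0, -1, -0.1, 0, 0.72, 0, -1, -0.17, 0, 0.72, 0])

```text
time: 3.8
tool_pos: [0.5828, -0.0538, 0.1442]
tool_rot: [-0.001, 0.756, 0.655, -0.001]
contact_force: [-0.7, -0.1, -0.0]
gripper_width: 0.001
grasp_force: 0.0
```

servo_tool(motion=[-1, -0.025, 0, 0, 0, -1, -0.05, 0, 0, 0, -1, -0.075, 0, 0, 0, -1, -0.1, 0, 0, 0])

```text
time: 4.3
tool_pos: [0.5822, -0.0657, 0.1453]
tool_rot: [0.0, 0.756, 0.654, 0.0]
contact_force: [-0.0, -0.1, 0.1]
gripper_width: -0.0
grasp_force: 0.0
```

servo_tool(motion=[-1, -0.015, 0, 0, 0, -1, -0.03, 0, 0, 0, -1, -0.045, 0, 0, 0, -1, -0.06, 0, 0, 0])

```text
time: 4.8
tool_pos: [0.5811, -0.0726, 0.145]
tool_rot: [-0.0, 0.756, 0.654, 0.0]
contact_force: [0.4, 3.2, 1.1]
gripper_width: 0.003
grasp_force: 0.0
```

servo_tool(motion=[-1, -0.017, 0, 0, 0, -1, -0.033, 0, 0, 0, -1, -0.05, 0, 0, 0, -1, -0.067, 0, 0, 0, -1, -0.083, 0, 0, 0])

```text
time: 5.42
tool_pos: [0.5795, -0.0827, 0.1449]
tool_rot: [-0.0, 0.756, 0.654, -0.0]
contact_force: [0.5, 2.6, 1.0]
gripper_width: -0.001
grasp_force: 0.0
```

servo_tool(motion=[-1, -0.015, 0, 0, 0, -1, -0.03, 0, 0, 0, -1, -0.045, 0, 0, 0, -1, -0.06, 0, 0, 0])

```text
time: 5.92
tool_pos: [0.5783, -0.0899, 0.1447]
tool_rot: [-0.0, 0.756, 0.654, -0.0]
contact_force: [0.3, 2.9, 1.2]
gripper_width: 0.002
grasp_force: 0.0
```

servo_tool(motion=[-1, -0.013, 0, 0, 0, -1, -0.026, 0, 0, 0, -1, -0.039, 0, 0, 0, -1, -0.05, 0, 0, 0])

```text
time: 6.42
tool_pos: [0.5777, -0.0956, 0.1449]
tool_rot: [-0.0, 0.756, 0.654, 0.0]
contact_force: [-0.2, 2.9, 1.2]
gripper_width: 0.002
grasp_force: 0.0
```

```bash
cat >> h.py <<'E'
def board():
    im,d,c,P=grab('top'); p=cloud(d,c,P)
    b=p[np.all((p>[.5,-.40,.183])&(p<[.65,-.03,.203]),1)]
    # distances along board axes from initial centre
    B=np.array([[.990,-.143],[.143,.990]]); q=(b[:,:2]-[.5745,-.181])@B.T
    k=(abs(q[:,0])<.016); q=q[k]; z=b[k,2]; m=(q[:,1]<-.03)
    print('n',k.sum(),'bx',np.percentile(q[m,0],[2,50,98]).round(4),'right end',np.percentile(q[:,1],.5).round(4),'z',np.percentile(z[m],[10,50,90]).round(4), 'z by part',[np.median(z[(q[:,1]>a)&(q[:,1]<a+.03)]).round(4) for a in(-.12,-.09,-.06,-.03)])
E
python3 -c "
from h import *; board()"
```

```text
n 603 bx [-0.0109 -0.0015  0.0089] right end -0.1268 z [0.1872 0.1894 0.1916] z by part [np.float64(0.1893), np.float64(0.1894), np.float64(0.1896), np.float64(0.1896)]
```

servo_tool(motion=[-1, -0.008, 0, 0, 0, -1, -0.016, 0, 0, 0, -1, -0.024, 0, 0, 0, -1, -0.032, 0, 0, 0])

```text
time: 6.98
tool_pos: [0.5771, -0.0994, 0.145]
tool_rot: [0.0, 0.756, 0.654, 0.0]
contact_force: [0.1, 2.0, 0.8]
gripper_width: -0.001
grasp_force: 0.0
```

servo_tool(motion=[-1, -0.008, 0, 0, 0, -1, -0.016, 0, 0, 0])

```text
time: 7.22
tool_pos: [0.5768, -0.1013, 0.1449]
tool_rot: [-0.0, 0.756, 0.654, 0.0]
contact_force: [0.5, 2.0, -0.0]
gripper_width: -0.0
grasp_force: 0.0
```

servo_tool(motion=[-1, -0.008, 0, 0, 0, -1, -0.016, 0, 0, 0, -1, -0.024, 0, 0, 0])

```text
time: 7.6
tool_pos: [0.5766, -0.1033, 0.145]
tool_rot: [-0.001, 0.756, 0.654, 0.001]
contact_force: [0.4, 7.7, 2.2]
gripper_width: 0.002
grasp_force: 0.0
```

servo_tool(motion=[-1, -0.006, 0, 0, 0, -1, -0.012, 0, 0, 0])

```text
time: 7.85
tool_pos: [0.5766, -0.1034, 0.1451]
tool_rot: [-0.001, 0.756, 0.655, 0.002]
contact_force: [1.4, 11.0, 3.0]
gripper_width: -0.003
grasp_force: 0.0
```

servo_tool(motion=[-1, 0.05, 0, 0, 0, -1, 0.12, 0, 0, 0, -1, 0.12, 0, -0.25, 0, -1, 0.12, 0, -0.6, 0, 1, 0.12, 0, -0.75, 0])

```text
time: 8.48
tool_pos: [0.5794, -0.0917, 0.2379]
tool_rot: [0.002, 0.756, 0.654, 0.001]
contact_force: [0.2, 0.4, -0.6]
gripper_width: 0.198
grasp_force: 0.0
```

```bash
cat >> h.py <<'E'
def board2():
    for n in('top','side'):
        im,d,c,P=grab(n); p=cloud(d,c,P)
        b=p[np.all((p>[.5,-.40,.180])&(p<[.65,-.03,.203]),1)]
        B=np.array([[.990,-.143],[.143,.990]]); q=(b[:,:2]-[.5745,-.181])@B.T
        k=(abs(q[:,0])<.016); b=b[k]; (cx,cy),wh,a=cv2.minAreaRect(b[:,:2].astype(np.float32)*1000)
        print(n,len(b),'centre',round(cx,1),round(cy,1),np.round(wh,1),'ang',round(a,1),'z',np.percentile(b[:,2],[10,50,90]).round(4)); 
    print(manip.state()['tool_pos'])
E
python3 -c "
from h import *; board2()"
```

```text
top 724 centre 568.2 -216.5 [198.7  21.3] ang 81.8 z [0.1865 0.1896 0.1918]
side 311 centre 569.0 -215.7 [203.1  21.5] ang 81.8 z [0.1824 0.191  0.1927]
[ 0.57951112 -0.09176604  0.23749705]
```

servo_tool(motion=[1, -0.33, 0.026, 0, 0, 1, -0.67, 0.053, 0, 0, 1, -1, 0.079, 0, 0, 1, -1, 0.079, 0, 0])

```text
time: 9.07
tool_pos: [0.5691, -0.2133, 0.2322]
tool_rot: [-0.002, 0.757, 0.653, -0.001]
contact_force: [-0.8, 0.1, -0.6]
gripper_width: 0.996
grasp_force: 0.0
```

```bash
python3 - <<'E'
from h import *
board2()
im,d,c,P=grab('wrist'); cv2.imwrite('pics/w.png',im[:,:,::-1]); p=cloud(d,c,P)
T=np.linalg.inv(toolT()); t=p@T[:3,:3].T+T[:3,3]
k=(p[:,2]>.18)&(p[:,2]<.2); b=p[k]; t=t[k]; s=abs(t[:,1])<.03; t=t[s]
print('wrist board in tool', len(t), np.percentile(t,[1,50,99],axis=0).round(4).tolist())
for a in np.arange(-.1,.1,.025):
    m=(t[:,0]>a)&(t[:,0]<a+.025)
    if m.sum()>20: print(a.round(3),np.percentile(t[m,1],[2,50,98]).round(4),np.median(t[m,2]).round(4))
E
```

```text
top 350 centre 569.6 -208.6 [183.   20.8] ang 82.1 z [0.187  0.1895 0.1919]
side 310 centre 569.0 -215.0 [201.1  22.4] ang 82.1 z [0.1825 0.191  0.1927]
[ 0.56969408 -0.21111022  0.23283804]
wrist board in tool 9234 [[-0.0971, -0.0078, 0.0407], [0.0169, 0.0023, 0.0423], [0.0919, 0.0118, 0.0452]]
-0.1 [-0.0075  0.0024  0.0117] 0.0427
-0.075 [-0.0073  0.0023  0.0119] 0.0426
-0.05 [-0.0076  0.0023  0.0116] 0.0425
-0.025 [-0.0074  0.0023  0.0119] 0.0424
-0.0 [-0.0076  0.0017  0.0115] 0.0423
0.025 [-0.0078  0.0023  0.0117] 0.0422
0.05 [-0.0076  0.0017  0.0114] 0.0421
0.075 [-0.0077  0.0023  0.0115] 0.042
```

View pics/w.png

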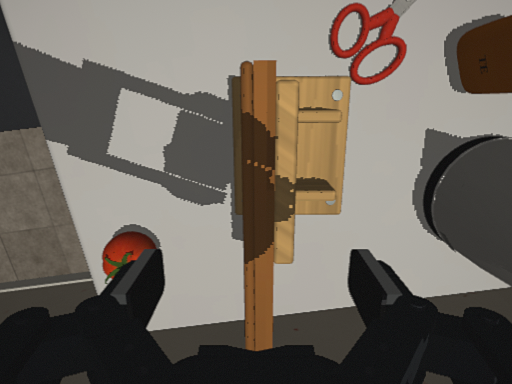

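servo_tool(motion=[1, -0.03, 0.008, 0.2, 0, 1, -0.03, 0.008, 0.4, 0, 1, -0.03, 0.008, 0.5, 0, 1, -0.03, 0.008, 0.56, 0, 1, -0.03, 0.008, 0.56, 0])

```text
time: 9.85
tool_pos: [0.5709, -0.2148, 0.1676]
tool_rot: [-0.0, 0.756, 0.655, -0.0]
contact_force: [-0.7, 0.6, 0.1]
gripper_width: 1.0
grasp_force: 0.0
```

servo_tool(motion=[-0.3, 0, 0, 0, 0, -0.3, 0, 0, 0, 0, -0.3, 0, 0, 0, 0, -0.4, 0, 0, 0, 0])

```text
time: 10.35
tool_pos: [0.5709, -0.2153, 0.1679]
tool_rot: [0.0, 0.756, 0.654, 0.0]
contact_force: [-0.0, -0.6, 0.3]
gripper_width: 0.299
grasp_force: 0.0
```

servo_tool(motion=[-0.4, 0, 0, 0.035, 0, -0.4, 0, 0, 0.035, 0, -0.48, 0, 0, 0.035, 0, -0.5, 0, 0, 0.035, 0])

```text
time: 10.85
tool_pos: [0.5709, -0.2152, 0.1635]
tool_rot: [0.0, 0.756, 0.654, 0.0]
contact_force: [0.3, -0.9, -0.6]
gripper_width: 0.248
grasp_force: 0.0
```

servo_tool(motion=[-0.55, 0, 0, 0, 0, -0.6, 0, 0, 0, 0, -1, 0, 0, 0, 0, -1, 0, 0, 0, 0])

```text
time: 11.35
tool_pos: [0.571, -0.2152, 0.1637]
tool_rot: [0.0, 0.756, 0.654, 0.0]
contact_force: [-0.0, -0.4, 1.4]
gripper_width: 0.228
grasp_force: 59.1
```

servo_tool(motion=[-1, 0, 0, -0.015, 0, -1, 0, 0, -0.03, 0, -1, 0, 0, -0.045, 0, -1, 0, 0, -0.058, 0, -1, 0, 0, -0.058, 0])

```text
time: 11.98
tool_pos: [0.5709, -0.2152, 0.1706]
tool_rot: [0.0, 0.756, 0.654, 0.0]
contact_force: [1.1, -1.0, -1.3]
gripper_width: 0.22
grasp_force: 58.7
```

servo_tool(motion=[-1, 0.015, 0, 0, 0, -1, 0.03, 0, 0, 0, -1, 0.045, 0, 0, 0, -1, 0.058, 0, 0, 0, -1, 0.058, 0, 0, 0])

```text
time: 12.6
tool_pos: [0.5719, -0.2081, 0.1705]
tool_rot: [0.0, 0.756, 0.655, -0.0]
contact_force: [-0.1, -0.3, -2.5]
gripper_width: 0.221
grasp_force: 58.7
```

```bash
python3 -c "
from h import *; board2(); print(manip.state()['contact_force'])"
```

```text
top 387 centre 571.6 -195.3 [170.4  22.1] ang 81.8 z [0.191  0.1962 0.1985]
side 346 centre 569.9 -207.8 [201.7  31.5] ang 78.4 z [0.183  0.194  0.1994]
[ 0.5719013  -0.20827417  0.17048696]
[-0.05525244 -0.97878091 -2.60442037]
```

Board raised about 7 mm and moved left 7 mm. Now I draw it off slowly along tool -y.

servo_tool(motion=[-1, 0, -0.012, 0, 0, -1, 0, -0.024, 0, 0, -1, 0, -0.036, 0, 0, -1, 0, -0.048, 0, 0])

```text
time: 13.2
tool_pos: [0.566, -0.2075, 0.1705]
tool_rot: [0.0, 0.756, 0.654, -0.0]
contact_force: [-0.6, -0.3, -2.2]
gripper_width: 0.225
grasp_force: 58.7
```

servo_tool(motion=[-1, 0, -0.02, 0, 0, -1, 0, -0.04, 0, 0, -1, 0, -0.06, 0, 0, -1, 0, -0.08, 0, 0, -1, 0, -0.1, 0, 0])

```text
time: 13.82
tool_pos: [0.5541, -0.2057, 0.1705]
tool_rot: [-0.0, 0.756, 0.654, -0.0]
contact_force: [0.3, 0.1, -2.4]
gripper_width: 0.222
grasp_force: 58.7
```

servo_tool(motion=[-1, 0, -0.08, 0, 0, -1, 0, -0.18, 0, 0, -1, 0, -0.28, 0, 0, -1, 0, -0.33, 0, 0, -1, 0, -0.33, 0, 0])

```text
time: 14.45
tool_pos: [0.5147, -0.2, 0.1706]
tool_rot: [0.0, 0.756, 0.654, 0.0]
contact_force: [-0.3, -0.4, -2.8]
gripper_width: 0.222
grasp_force: 58.9
```

servo_tool(motion=[-1, 0, 0, -0.1, 0, -1, 0, 0, -0.25, 0, -1, 0, 0, -0.42, 0, -1, 0, 0, -0.57, 0, -1, 0, 0, -0.65, 0])

```text
time: 15.08
tool_pos: [0.5158, -0.2004, 0.251]
tool_rot: [0.001, 0.756, 0.654, 0.001]
contact_force: [0.1, -0.4, -2.4]
gripper_width: 0.225
grasp_force: 59.0
```

servo_tool(motion=[-1, 0.1, 0, 0, 0, -1, 0.25, -0.05, 0, 0, -1, 0.48, -0.1, 0, 0, -1, 0.74, -0.16, 0, 0, -1, 1, -0.22, 0, 0])

```text
time: 15.7
tool_pos: [0.5051, -0.0752, 0.2471]
tool_rot: [-0.001, 0.756, 0.655, -0.0]
contact_force: [-0.0, -0.2, -2.4]
gripper_width: 0.22
grasp_force: 58.9
```

servo_tool(motion=[-1, 0.2, -0.04, 0, 0, -1, 0.4, -0.09, 0, 0, -1, 0.6, -0.13, 0, 0, -1, 0.8, -0.18, 0, 0, -1, 1, -0.22, 0, 0])

```text
time: 16.32
tool_pos: [0.4959, 0.047, 0.2472]
tool_rot: [-0.001, 0.756, 0.655, -0.001]
contact_force: [-0.0, 0.9, -3.6]
gripper_width: 0.225
grasp_force: 58.9
```

servo_tool(motion=[-1, 0.25, -0.05, 0, -0.1, -1, 0.5, -0.11, 0, -0.2, -1, 0.75, -0.16, 0, -0.3, -1, 0.92, -0.2, 0, -0.4, -1, 1, -0.22, 0, -0.427])

```text
time: 16.95
tool_pos: [0.4869, 0.1692, 0.2473]
tool_rot: [-0.001, 0.635, 0.772, -0.001]
contact_force: [-0.4, -0.6, -2.3]
gripper_width: 0.222
grasp_force: 58.9
```

servo_tool(motion=[-1, 0, 0, 0, 0, -1, 0, 0, 0, 0, -1, 0, 0, 0, 0])

```text
time: 17.32
tool_pos: [0.4884, 0.167, 0.2484]
tool_rot: [0.0, 0.637, 0.771, -0.0]
contact_force: [0.2, 0.1, -2.1]
gripper_width: 0.223
grasp_force: 58.9
```

```bash
python3 - <<'E'
from h import *
print(manip.state()['tool_pos'])
ims=[]
for n in('side','top'):
    im,d,c,P=grab(n); ims.append(im); p=cloud(d,c,P)
    for nm,lo,hi in(('edge',.255,.285),('bottom',.118,.15),('face',.14,.23)):
        q=p[np.all((p>[.44,.03,lo])&(p<[.54,.32,hi]),1)]
        if len(q)<30: continue
        (cx,cy),wh,a=cv2.minAreaRect(q[:,:2].astype(np.float32)*1000); k=np.polyfit(q[:,1],q[:,0],1)
        print(n,nm,len(q),np.round([cx,cy,*wh,a],1),'z',q[:,2].min().round(3),q[:,2].max().round(3),'y',q[:,1].min().round(3),q[:,1].max().round(3),'x@.17',np.polyval(k,.17).round(4),k[0].round(3))
    w=p[np.all((p>[.42,.08,.06])&(p<[.56,.26,.097]),1)]
    if len(w)>30: print(n,'arches',len(w),np.round(cv2.minAreaRect(w[:,:2].astype(np.float32)*1000)[0],1))
cv2.imwrite('pics/b.png',np.hstack([cv2.resize(ims[0][:,:,::-1],None,fx=.78,fy=.78),cv2.resize(ims[1][:,:,::-1],None,fx=.78,fy=.78)]))
E
```

```text
[0.48844235 0.16696897 0.24840101]
side edge 952 [486.8 169.1  46.3 196.1   3. ] z 0.255 0.285 y 0.072 0.267 x@.17 0.4855 -0.196
side bottom 300 [476.9 172.   19.6 190.2   5. ] z 0.127 0.15 y 0.078 0.267 x@.17 0.4787 -0.122
side face 1373 [477.9 166.3  20.4 201.    5.1] z 0.14 0.23 y 0.067 0.267 x@.17 0.4786 -0.124
side arches 368 [490.2 171.9]
top edge 696 [482.  164.   38.3 200.4  13.2] z 0.255 0.282 y 0.066 0.265 x@.17 0.4832 -0.207
top bottom 92 [477.8 161.2  17.6 196.6  15.9] z 0.124 0.15 y 0.067 0.258 x@.17 0.4755 -0.218
top face 435 [477.8 162.1  19.7 199.4  16.4] z 0.14 0.229 y 0.066 0.261 x@.17 0.4761 -0.208
top arches 131 [472.6 154.2]
```

View pics/b.png

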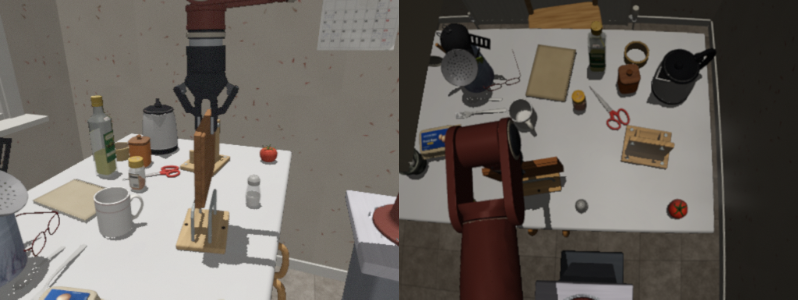

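servo_tool(motion=[-1, 0.025, 0.012, 0, 0, -1, 0.025, 0.012, 0.06, 0, -1, 0.025, 0.012, 0.12, 0, -1, 0.025, 0.012, 0.18, 0, -1, 0.025, 0.012, 0.24, 0])

```text
time: 18.05
tool_pos: [0.489, 0.1708, 0.2188]
tool_rot: [-0.0, 0.636, 0.771, -0.0]
contact_force: [-0.2, 0.8, -3.6]
gripper_width: 0.225
grasp_force: 59.0
```

servo_tool(motion=[-1, 0, 0, 0.03, 0, -1, 0, 0, 0.06, 0, -1, 0, 0, 0.09, 0, -1, 0, 0, 0.12, 0, -1, 0, 0, 0.15, 0])

```text
time: 18.68
tool_pos: [0.4893, 0.1708, 0.2015]
tool_rot: [0.0, 0.636, 0.771, 0.0]
contact_force: [-0.4, 0.4, -2.8]
gripper_width: 0.223
grasp_force: 58.9
```

servo_tool(motion=[-1, 0, 0, 0.05, 0, -1, 0, 0, 0.1, 0, -1, 0, 0, 0.15, 0, -1, 0, 0, 0.2, 0, -1, 0, 0, 0.25, 0])

```text
time: 19.3
tool_pos: [0.4892, 0.1708, 0.1712]
tool_rot: [-0.0, 0.636, 0.771, -0.0]
contact_force: [0.5, 0.8, -2.6]
gripper_width: 0.221
grasp_force: 58.9
```

servo_tool(motion=[-1, 0, 0, 0.05, 0, -1, 0, 0, 0.1, 0, -1, 0, 0, 0.15, 0, -1, 0, 0, 0.19, 0, -1, 0, 0, 0.22, 0])

```text
time: 19.92
tool_pos: [0.4892, 0.1708, 0.1449]
tool_rot: [-0.0, 0.636, 0.771, -0.0]
contact_force: [-0.5, 0.4, -2.4]
gripper_width: 0.225
grasp_force: 58.9
```

servo_tool(motion=[-1, 0, 0, 0.008, 0, -1, 0, 0, 0.016, 0, -1, 0, 0, 0.024, 0, -1, 0, 0, 0.032, 0])

```text
time: 20.42
tool_pos: [0.4893, 0.1708, 0.1415]
tool_rot: [0.0, 0.636, 0.771, 0.0]
contact_force: [0.5, -1.2, -2.7]
gripper_width: 0.224
grasp_force: 58.9
```

servo_tool(motion=[-1, 0, 0, 0.008, 0, -1, 0, 0, 0.016, 0, -1, 0, 0, 0.024, 0, -1, 0, 0, 0.032, 0])

```text
time: 20.92
tool_pos: [0.4892, 0.1708, 0.1375]
tool_rot: [0.0, 0.636, 0.771, 0.0]
contact_force: [-0.5, -0.4, -2.3]
gripper_width: 0.22
grasp_force: 58.9
```

servo_tool(motion=[-1, 0, 0, 0.008, 0, -1, 0, 0, 0.016, 0])

```text
time: 21.18
tool_pos: [0.4896, 0.1713, 0.137]
tool_rot: [-0.0, 0.636, 0.771, 0.001]
contact_force: [-3.7, 2.6, 8.5]
gripper_width: 0.224
grasp_force: 60.3
```

servo_tool(motion=[-1, 0, 0, -0.01, 0, -1, 0, 0, -0.01, 0, -0.5, 0, 0, -0.01, 0, -0.45, 0, 0, -0.01, 0, -0.4, 0, 0, -0.01, 0])

```text
time: 21.8
tool_pos: [0.4893, 0.1707, 0.1368]
tool_rot: [0.0, 0.636, 0.771, 0.0]
contact_force: [0.5, -0.1, 0.4]
gripper_width: 0.299
grasp_force: 0.0
```

servo_tool(motion=[-0.2, 0, 0, 0, 0, 0.1, 0, 0, 0, 0, 0.5, 0, 0, 0, 0, 0.8, 0, 0, 0, 0, 0.8, 0, 0, 0, 0])

```text
time: 22.42
tool_pos: [0.4892, 0.1708, 0.1369]
tool_rot: [0.0, 0.636, 0.771, 0.0]
contact_force: [0.5, 0.4, -1.2]
gripper_width: 0.898
grasp_force: 0.0
```

servo_tool(motion=[0.8, 0, 0, -0.1, 0, 0.8, 0, 0, -0.3, 0, 0.8, 0, 0, -0.6, 0, 0.8, 0, 0, -0.9, 0, 0.8, 0, 0, -1, 0])

```text
time: 23.05
tool_pos: [0.4905, 0.1711, 0.2607]
tool_rot: [0.002, 0.636, 0.771, 0.002]
contact_force: [0.2, -0.3, -0.4]
gripper_width: 0.898
grasp_force: 0.0
```

servo_tool(motion=[0.8, -0.3, -0.3, 0, 0, 0.8, -0.6, -0.6, 0, 0, 0.8, -0.9, -0.9, 0, 0, 0.8, -0.9, -0.9, 0, 0, 0.8, -0.9, -0.9, 0, 0])

```text
time: 23.68
tool_pos: [0.4037, 0.0443, 0.2565]
tool_rot: [-0.0, 0.636, 0.771, 0.0]
contact_force: [0.7, -0.3, 0.8]
gripper_width: 0.899
grasp_force: 0.0
```

```bash
python3 - <<'E'
from h import *
ims=[]
for n in('side','top'):
    im,d,c,P=grab(n); ims.append(im); p=cloud(d,c,P)
    for nm,lo,hi in(('edge',.155,.172),('face',.105,.15)):
        q=p[np.all((p>[.44,.03,lo])&(p<[.54,.32,hi]),1)]
        if len(q)<30: continue
        (cx,cy),wh,a=cv2.minAreaRect(q[:,:2].astype(np.float32)*1000)
        print(n,nm,len(q),np.round([cx,cy,*wh,a],1),'z',q[:,2].min().round(3),q[:,2].max().round(3))
print(manip.state()['tool_pos'],manip.state()['contact_force'])
cv2.imwrite('pics/c.png',np.hstack([cv2.resize(i[:,:,::-1],None,fx=.78,fy=.78) for i in ims]))
E
```

```text
side edge 763 [488.6 171.8  20.4 199.   11.1] z 0.155 0.167
side face 632 [478.4 174.1  19.8 194.3   5. ] z 0.105 0.15
top edge 398 [487.9 170.   20.2 200.1  11.1] z 0.156 0.168
top face 51 [479.6 167.1  17.3 199.9  16. ] z 0.105 0.149
[0.40395507 0.04482661 0.25656688] [ 0.96632298 -0.64872638 -0.57574896]
```

View pics/c.png

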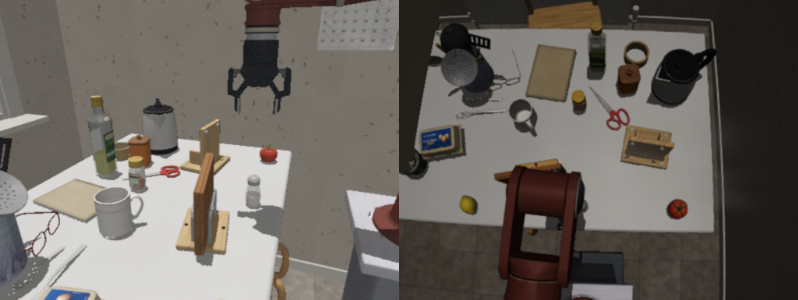

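The pictures show the board upright between the arches, centred on the rack within about 2 mm (side view, column ~205, rows 155–250). The gripper is well clear and the other things have not moved.

```bash
python3 -c "
from h import *; print(job_done())"
```

```text
the job is handed in; nothing more can be done
None
```

The board is off the stand and standing upright in the rack, centred within about 2 mm and let go; the other things were left in place, and the job was handed in after about 24 s of the 64 s (no verdict was returned).

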